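Find the support bar that just fits under an overhanging chassis

TASK

An opened instrument chassis is clamped at its back with its front edge hanging free over the bench, and the thinnest of three brown support bars, pushed under that edge as a first try, is too loose. Draw it out and lay it on the bench well clear of the chassis, then find which of the two thicker bars just fits: the thickest that still goes under. Slide that one in flat, square to the edge and near its middle, until about 45 mm of it is under the chassis, and leave it there, with the other one on the bench well clear.

Things in the scene. Friction and masses are not known exactly. Their poses are not given: they have to be found in the camera images.
- front_edge (a point): Middle of the lower front edge of a shallow open aluminium chassis (200 mm wide, 170 deep, 26 high, green circuit board inside), held rigid and level by a bench stand at its back. Its height over the bench (z = 0) is the gap, 30 to 53 mm. x points level, inwards under the chassis, y along the edge, z up. The bench below is bare, but for the thinnest bar.
- thin_c (a point): Plain brown phenolic support bar lying flat on the bench, 160 mm long, 36 mm wide and 14 mm thick (high), about 120 g; the thinnest of three bars alike but for thickness. The point is its centre, half-way up; x along its length (either end may lead), z up. At the start 30 to 50 mm of it is under the chassis, the rest in front. The bench about 0.48 m ahead of the robot and 0.21 m to its right is bare: room to lay it down, along x.
- mid_c (a point): Plain brown phenolic support bar lying flat on the bench, 160 mm long, 36 mm wide and 28 mm thick (high), about 230 g; the middle one of three bars alike but for thickness. The point is its centre, half-way up; x along its length (either end may lead), z up.
- thick_c (a point): Plain brown phenolic support bar lying flat on the bench, 160 mm long, 36 mm wide and 42 mm thick (high), about 340 g; the thickest of three bars alike but for thickness. The point is its centre, half-way up; x along its length (either end may lead), z up.
Things that resemble listed ones, but are neither listed nor needed, are in the scene too. What is shaped like the part that bears thick_c but blue or red is not meant.

How it is judged:
By the outcome, as a careful person would: the job done as asked, in the order asked, and still so for the second after the job is handed in, with the robot touching nothing.
It also fails if it takes over 64 s, if anything falls off the work surface, if the arm or the gripper's body presses on something with over 40 N, if the wrist force passes 120 N, or if a joint passes its speed limit or range.

ROBOT

A 6-joint arm with a two-finger parallel gripper is mounted at the origin on the work surface. World frame = base frame: x ahead of the robot, y to its left, z up, the work surface at z = 0. Lengths are in m, angles in rad, forces in N, time in s.
With the tool pointing down it reaches from about 0.35 to 0.975 m from the base axis. Payload 4.9 kg.
Tool frame: the origin (TCP) lies between the finger pads; the fingertips stand 19 mm ahead of it and the grasp point (between the pads) is the TCP; z points along the fingers, y is the direction in which the jaws open and shut (so a half turn about z gives the same grasp; the last joint's range is limited). The gripper opens to 85 mm and grips with 20 to 120 N. Pads are 22 mm wide; open, the fingers measure 114 mm over their backs; the gripper's body (76 mm by 85 mm) begins 54 mm behind the grasp point. The pads swing forward as they close: fully open they stand 13 mm farther back than shut.
Start: joints at [1.193, 0.053, 1.613, -0, 1.476, -0.119], TCP at [0.16, 0.604, 0.226] pointing down, gripper open.
Joint ranges: [-3.01, 3.01], [-1.01, 2.22], [0.06, 2.58], [-1.02, 4.17], [0.09, 2.62], [-3.14, 3.14]. Speed limits (rad/s): [2.57, 2.57, 3.14, 3.14, 3.14, 3.14].

INTERFACE

Orientations are given as a unit quaternion [w, x, y, z].
In Python, from plant import state, grab_frame, calibration, job_done gives the robot as it stands. The module is installed in compiled form; this text tells all that it offers.
- The arm moves only by the tool servo_tool, never from a script. Its argument "deltas" is a list that holds one entry, the list of rows, each a list of 5 numbers: the finger opening in mm, from 0 to 85.4, then the shift along the world's x, y, z in mm, then the turn about the world's z in units of 6 degrees (1.0 is 6 degrees). A call has 1 to 5 rows; each row is the pose to reach, as a shift and turn from the pose commanded when the call began; what a row does not reach only later rows make up. A row lasts 1/8 s, in which the tool goes at most 62.5 mm and 10.7 degrees, less where a joint would pass 70% of its speed; a pose out of reach is approached as far as the arm can. A call with a gripper value outside its range is refused whole. The fingers move at their own pace and stop on an object; the grip force is fixed at half the most. Time passes only in rows, so rows that repeat a pose let the fingers close. It gives the time, the measured TCP pose, the force and the opening at its end, in the units of the state.
- state(): the state, without advancing time (a new reading comes with each control period).
- grab_frame(name): name is "scene" or "top"; returns the picture (384x512x3 uint8, red, green, blue); there is no depth.
- calibration(name): a dict with "intrinsics" (3x3 intrinsics, pixels), "world_from_camera" (4x4, takes a point from camera to world coordinates). Camera axes: x right, y down, z forward; pixel columns grow to the right and rows downward; lengths in m; the calibration is good to about 2 mm. A picture is of the moment at which its call begins. calibration takes no time and is no camera call.
- job_done(): hands the job in, once; it reports no verdict.
The state is a dict: "time": time; "joint_pos": joint angles; "joint_vel": joint speeds; "joint_efforts": joint torques, N m; "tool_pos": TCP position; "tool_rot": TCP orientation; "contact_force": force on the tool from outside, world axes, zero at the start; "ft_torque": the same for the moment, N m; "gripper_width": opening from 0.0 (shut) to 1.0 (fully open).
Only numpy, scipy, OpenCV 4.12 (cv2) and the standard library are available. Lean on these libraries where they do the work, as an engineer would, in place of code of your own. Each camera call takes 0.05 s, during which the arm holds its last target.

## Working session

There is one attempt and no reset: what is moved stays moved. The work goes in short steps, Python scripts to look and compute and a tool call to move; the robot and the scene stay as the last step left them, time stands still between calls to the robot, and variables do not carry over. Pictures are saved under pics/ and viewed, and the job is handed in when it is done.

Besides the shell and the picture viewer there is one more tool, called by a JSON object that holds its "op" and its "data", one argument or row to a line. servo_tool: Moves the arm, as the interface text tells. Its arguments: {"type":"object","properties":{"deltas":{"type":"array","items":{"type":"array","items":{"type":"array","items":{"type":"number"}}}}},"required":["deltas"]}

```bash
mkdir -p pics; python3 - <<'E'
from plant import *
import cv2
s=state();print(s['time'],s['tool_pos'],s['tool_rot'],s['gripper_width'])
for n in("scene","top"):
    f=grab_frame(n);cv2.imwrite(f'pics/{n}0.png',cv2.cvtColor(f,cv2.COLOR_RGB2BGR))
    c=calibration(n);print(c['intrinsics'],c['world_from_camera'])
E
```

```text
0.0 [0.15971125 0.60356493 0.22424765] [-2.41740790e-04  1.29019473e-01  9.91641497e-01 -1.02907456e-03] 0.9997874557385852
[[431.45864854   0.         252.68385089]
 [  0.         431.45864854 188.53277199]
 [  0.           0.           1.        ]] [[ 0.81921875  0.32124027 -0.47506351  1.02790167]
 [ 0.57346017 -0.45178767  0.68339691 -0.68964804]
 [ 0.00490678 -0.83228156 -0.55433143  0.61588833]
 [ 0.          0.          0.          1.        ]]
[[493.88416688   0.         261.99738256]
 [  0.         493.88416688 191.06536003]
 [  0.           0.           1.        ]] [[-1.15060565e-02 -9.76944484e-01  2.13183220e-01  3.09433586e-01]
 [-9.99933348e-01  1.14448478e-02 -1.52126722e-03 -4.06168305e-02]
 [-9.53655888e-04 -2.13186515e-01 -9.77011054e-01  1.22867892e+00]
 [ 0.00000000e+00  0.00000000e+00  0.00000000e+00  1.00000000e+00]]
```

View pics/scene0.png

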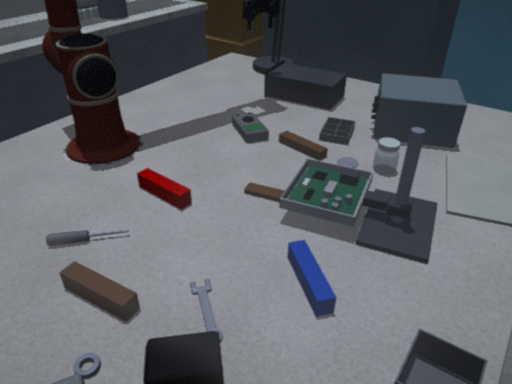

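View pics/top0.png

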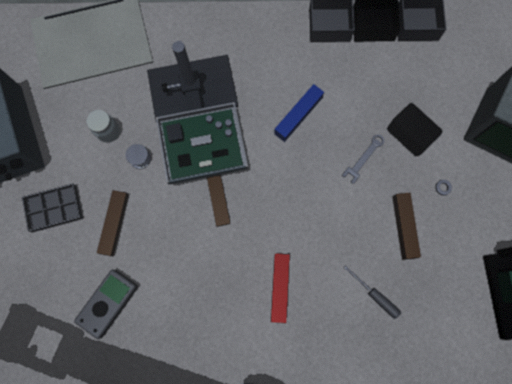

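```bash
cat > h.py <<'E'
import numpy as np,cv2
from plant import *
def ray(n,p):
    c=calibration(n);T=np.array(c['world_from_camera']);K=np.array(c['intrinsics'])
    d=T[:3,:3]@np.linalg.solve(K,[p[0],p[1],1]);return T[:3,3],d
def onz(n,p,z):
    o,d=ray(n,p);return o+d*(z-o[2])/d[2]
def tri(a,b):
    o1,d1=ray('top',a);o2,d2=ray('scene',b)
    A=np.stack([d1,-d2],1);t=np.linalg.lstsq(A,o2-o1,rcond=None)[0]
    p,q=o1+t[0]*d1,o2+t[1]*d2
    return (p+q)/2,np.linalg.norm(p-q)
def proj(n,P):
    c=calibration(n);T=np.linalg.inv(np.array(c['world_from_camera']));K=np.array(c['intrinsics'])
    q=K@(T[:3,:3]@np.array(P)+T[:3,3]);return q[:2]/q[2]
E
python3 - <<'E'
import cv2,numpy as np
t=cv2.imread('pics/top0.png');s=cv2.imread('pics/scene0.png')
def cr(im,x,y,w,h,k):return cv2.resize(im[y:y+h,x:x+w],None,fx=k,fy=k,interpolation=cv2.INTER_CUBIC)
cv2.imwrite('pics/c1.png',cr(t,140,90,120,150,4))
cv2.imwrite('pics/c2.png',cr(s,230,120,150,110,5))
a=np.hstack([cr(t,80,180,65,85,6),cr(t,380,180,65,85,6)]);cv2.imwrite('pics/c3.png',a)
cv2.imwrite('pics/c4.png',cr(s,50,250,100,75,7))
E
```

```text
(no output)
```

View pics/c1.png

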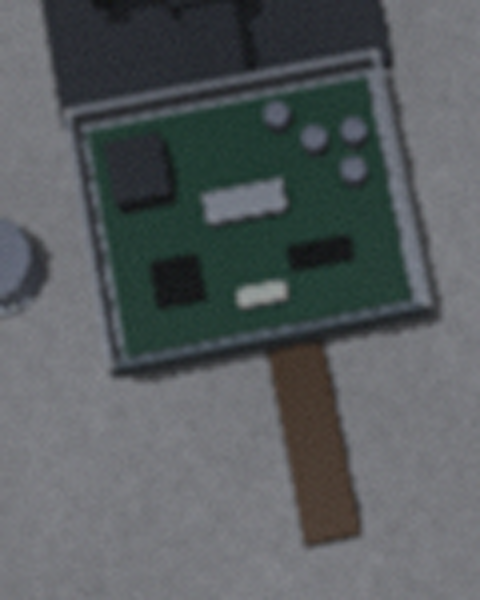

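View pics/c2.png

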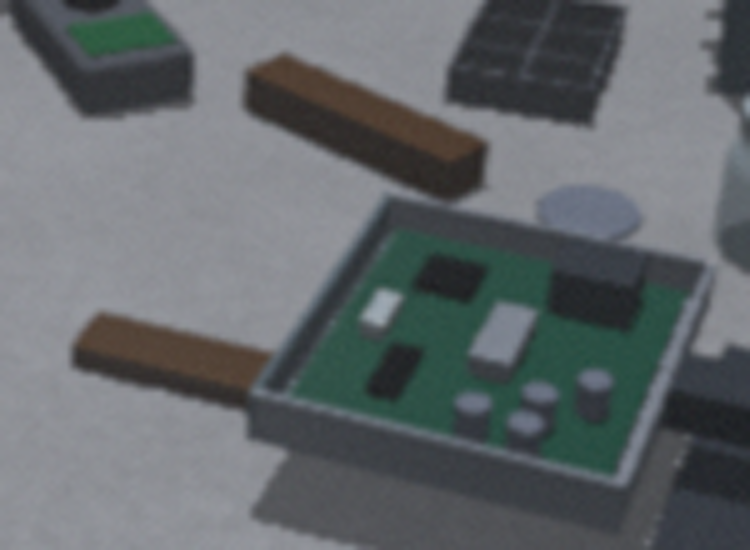

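View pics/c3.png

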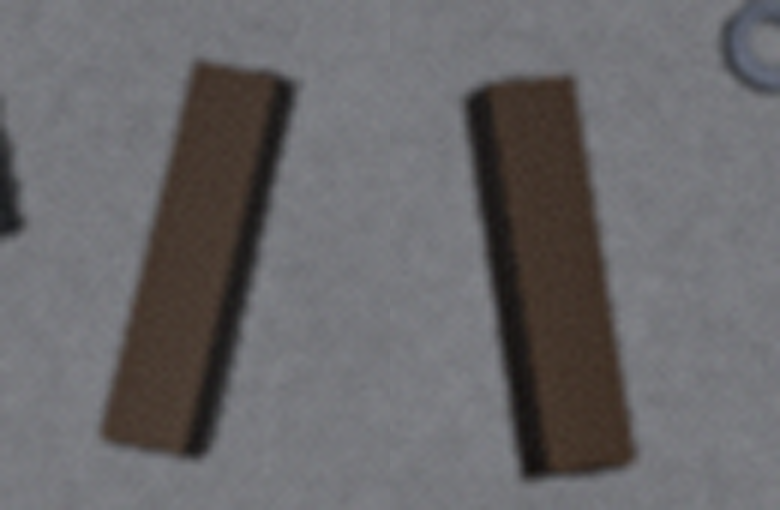

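View pics/c4.png

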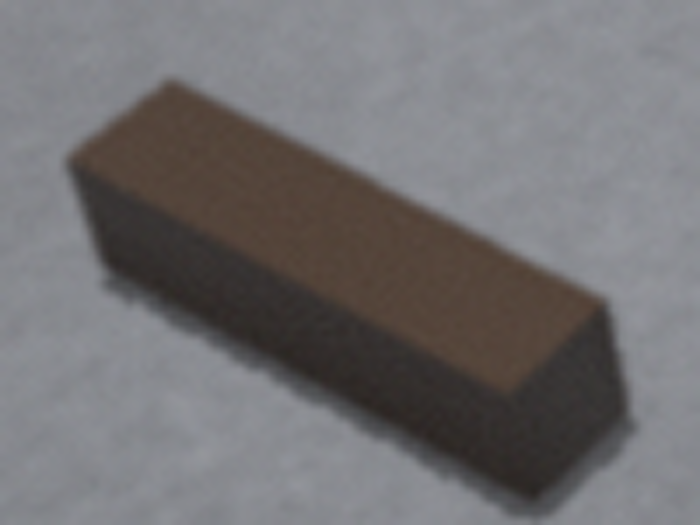

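```bash
python3 - <<'E'
from h import *
import numpy as np
T=lambda u,v,x,y,k:((u+.5)/k-.5+x,(v+.5)/k-.5+y)
t=lambda u,v:T(u,v,140,90,4); s=lambda u,v:T(u,v,230,120,5)
P={}
for n,a,b in[('FRtop',(434,304),(252,394)),('FLtop',(116,361),(388,196)),('BRtop',(380,52),(628,485)),('BLtop',(68,112),(712,264)),('FRbot',(438,318),(249,437)),('BRbot',None,(620,528))]:
    if a: p,e=tri(t(*a),s(*b));print(n,p.round(4),'err',round(e*1e3,1));P[n]=p
for a,b in(('FRtop','FLtop'),('FRtop','BRtop'),('FLtop','BLtop'),('BRtop','BLtop')):
    print(a,b,np.linalg.norm(P[a]-P[b]).round(4),np.degrees(np.arctan2(*(P[b]-P[a])[[1,0]])).round(1))
# thin bar: front end corners z=.014
for q in((305,546),(360,535),(272,348),(325,345)):print('thin',onz('top',t(*q),.014).round(4))
# bars
m=lambda u,v:T(u,v,80,180,6)
k=lambda u,v:T(u-390,v,380,180,6)
for n,f,z,qs in(('mid',m,.028,((195,62),(280,78),(185,455),(102,437))),('thick',k,.042,((488,85),(573,77),(636,460),(547,474)))):
    C=np.array([onz('top',f(*q),z) for q in qs]);print(n,C.round(4)[:,:2].tolist(),C.mean(0).round(4),[np.linalg.norm(C[i]-C[i-1]).round(4) for i in range(4)])
    d=(C[0]+C[1]-C[2]-C[3]);print(np.degrees(np.arctan2(d[1],d[0])))
ss=lambda u,v:T(u,v,50,250,7)
print('thick h',[tri(k(*a),ss(*b)) for a,b in(((488,85),(608,303)),((573,77),(508,395)),((636,460),(68,158)),((547,474),(172,80)))])
print('mid h',[tri(m(*a),s(*b)) for a,b in(((195,62),(487,148)),((280,78),(448,163)),((185,455),(246,73)),((102,437),(285,53)))])
E
```

```text
FRtop [ 0.6279 -0.0088  0.0653] err 1.7
FLtop [0.5926 0.1827 0.0664] err 2.0
BRtop [0.7921 0.0243 0.0662] err 2.8
BLtop [0.7532 0.2177 0.065 ] err 1.2
FRbot [ 0.6265 -0.0098  0.0412] err 4.3
FRtop FLtop 0.1947 100.4
FRtop BRtop 0.1676 11.4
FLtop BLtop 0.1644 12.3
BRtop BLtop 0.1973 101.4
thin [0.4869 0.0729 0.014 ]
thin [0.4933 0.0388 0.014 ]
thin [0.6135 0.0948 0.014 ]
thin [0.6151 0.0613 0.014 ]
mid [[0.5787, 0.3308], [0.5715, 0.2952], [0.4163, 0.3262], [0.4239, 0.3601]] [0.4976 0.3281 0.028 ] [np.float64(0.1575), np.float64(0.0363), np.float64(0.1583), np.float64(0.0348)]
-11.011968690173056
thick [[0.5578, -0.3712], [0.5607, -0.4063], [0.4045, -0.4196], [0.3994, -0.3837]] [ 0.4806 -0.3952  0.042 ] [np.float64(0.1589), np.float64(0.0352), np.float64(0.1568), np.float64(0.0362)]
4.691933541649822
thick h [(array([ 0.55819137, -0.37120697,  0.04104162]), np.float64(0.0007351834296289632)), (array([ 0.56108842, -0.40600186,  0.04155177]), np.float64(0.0009764186917350441)), (array([ 0.40460017, -0.41919471,  0.04248355]), np.float64(0.000524668921871118)), (array([ 0.39961433, -0.38391125,  0.04064485]), np.float64(0.0005056570943940386))]
mid h [(array([0.57861461, 0.33120427, 0.02441244]), np.float64(0.002150586671019391)), (array([0.57124752, 0.29495104, 0.02823625]), np.float64(0.0005062933557164405)), (array([0.41660918, 0.3267482 , 0.02661092]), np.float64(0.0004227093605987962)), (array([0.4240259 , 0.35992368, 0.02896998]), np.float64(0.00042842510573512245))]
```

The top picture shows the thin bar at (219,200) under the chassis, the mid bar at (112,223) and the thick bar at (407,226). What could be mistaken for the thick bar: red (281,288), blue (300,112), and the brown mid bar at (112,223). The crops confirm the thick bar at top (407,226) / scene (100,290), measured about 41 mm high, and the mid bar at scene (303,145), about 27 mm. The chassis rim is about 66 mm high, so the gap is about 40 mm. That is too close to 42 to decide by eye, so I'll check it by touch with the thin bar.

{"op": "servo_tool", "data": {
  "deltas": [
    [[60,40,-45,0,0.9],[60,75,-92,0,1.8],[60,110,-140,0,2.7],[60,145,-187,0,3.6],[60,180,-235,0,4.15]]
  ]
}}

```text
time: 0.72
tool_pos: [0.3405, 0.3674, 0.225]
tool_rot: [-0.0, -0.089, 0.996, -0.0]
contact_force: [0.9, 0.5, 0.0]
gripper_width: 0.703
```

{"op": "servo_tool", "data": {
  "deltas": [
    [[60,33,-52,0,0],[60,66,-104,0,0],[60,99,-156,-10,0],[60,132,-208,-40,0],[60,165,-258,-70,0]]
  ]
}}

```text
time: 1.35
tool_pos: [0.5006, 0.1172, 0.1596]
tool_rot: [0.001, -0.088, 0.996, 0.0]
contact_force: [0.4, 0.2, -0.4]
gripper_width: 0.703
```

{"op": "servo_tool", "data": {
  "deltas": [
    [[60,20,-30,-45,0],[60,29,-46,-90,0],[60,29,-46,-100,0],[60,29,-46,-100,0]]
  ]
}}

```text
time: 1.85
tool_pos: [0.5282, 0.0735, 0.06]
tool_rot: [-0.001, -0.088, 0.996, 0.0]
contact_force: [-0.2, 0.4, 0.6]
gripper_width: 0.706
```

```bash
python3 - <<'E'
from h import *
s=state();print(s['time'],s['tool_pos'],s['tool_rot'],s['contact_force'])
f=cv2.cvtColor(grab_frame('scene'),cv2.COLOR_RGB2BGR);g=cv2.cvtColor(grab_frame('top'),cv2.COLOR_RGB2BGR)
a=cv2.resize(f[130:230,200:380],(720,400),interpolation=2);cv2.imwrite('pics/s1.png',a)
E
```

```text
1.85 [0.52818256 0.07351819 0.05996022] [-6.83366572e-04 -8.79235245e-02  9.96126970e-01  2.14296063e-04] [-0.18697664  0.44468616  0.64280254]
```

View pics/s1.png

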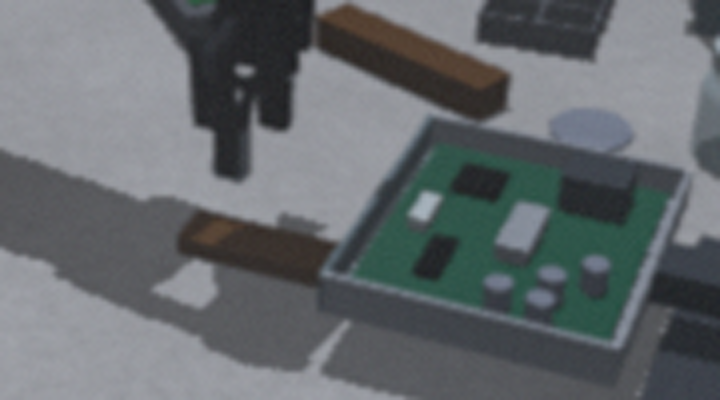

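The picture shows the gripper poised above the thin bar (bar at about crop (250,245)). I'll descend and grip.

{"op": "servo_tool", "data": {
  "deltas": [
    [[60,6,-10,0,0],[60,6,-10,-25,0],[60,6,-10,-38,0],[60,6,-10,-38,0]]
  ]
}}

```text
time: 2.45
tool_pos: [0.5341, 0.063, 0.0215]
tool_rot: [-0.001, -0.088, 0.996, 0.0]
contact_force: [-0.4, 0.4, 0.2]
gripper_width: 0.7
```

{"op": "servo_tool", "data": {
  "deltas": [
    [[20,0,0,0,0],[20,0,0,0,0],[20,0,0,0,0],[20,0,0,0,0]]
  ]
}}

```text
time: 2.95
tool_pos: [0.535, 0.063, 0.0225]
tool_rot: [0.0, -0.088, 0.996, -0.0]
contact_force: [-0.8, 0.1, -0.6]
gripper_width: 0.234
```

```bash
python3 - <<'E'
from h import *
f=cv2.cvtColor(grab_frame('scene'),cv2.COLOR_RGB2BGR)
a=cv2.resize(f[130:230,200:380],(720,400),interpolation=2);cv2.imwrite('pics/s2.png',a)
E
```

```text
(no output)
```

View pics/s2.png

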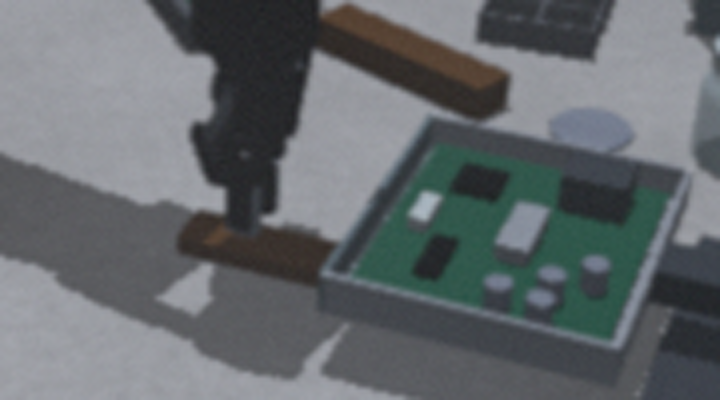

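Closing to 20 mm unresisted means the fingertips passed over the bar, so I must go lower.

{"op": "servo_tool", "data": {
  "deltas": [
    [[60,0,0,5,0],[60,0,0,5,0],[60,0,0,0,0],[60,0,0,-8,0],[60,0,0,-8,0]]
  ]
}}

```text
time: 3.62
tool_pos: [0.5336, 0.063, 0.0128]
tool_rot: [-0.001, -0.088, 0.996, 0.0]
contact_force: [-0.6, 0.7, -0.0]
gripper_width: 0.701
```

{"op": "servo_tool", "data": {
  "deltas": [
    [[25,0,0,0,0],[25,0,0,0,0],[25,0,0,0,0],[25,0,0,0,0]]
  ]
}}

```text
time: 4.12
tool_pos: [0.5349, 0.063, 0.0144]
tool_rot: [0.0, -0.088, 0.996, -0.0]
contact_force: [-0.6, 0.8, 0.8]
gripper_width: 0.293
```

```bash
python3 - <<'E'
from h import *
f=cv2.cvtColor(grab_frame('scene'),cv2.COLOR_RGB2BGR)
print(state()['tool_pos'],state()['gripper_width'])
a=cv2.resize(f[150:210,220:320],(800,480),interpolation=2);cv2.imwrite('pics/s3.png',a)
E
```

```text
[0.534856   0.06301836 0.01432344] 0.2928269024956632
```

View pics/s3.png

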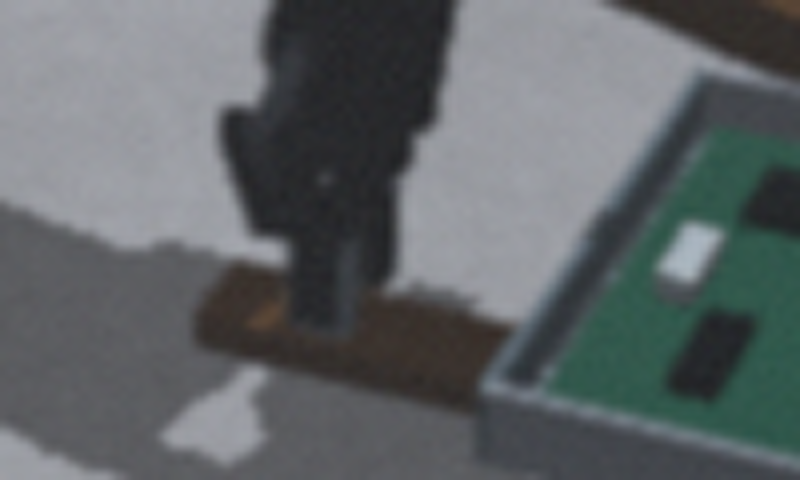

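```bash
python3 - <<'E'
from h import *
o,d=ray('scene',(260.6,191))
for y in(.03,.04,.045,.05): t=(y-o[1])/d[1];print((o+t*d).round(4))
for z in(0,.005,.01,.014,.02):
  print(z,proj('scene',(.537,.045,z)))
E
```

```text
[0.5509 0.03   0.034 ]
[0.5443 0.04   0.0259]
[0.541  0.045  0.0219]
[0.5377 0.05   0.0178]
0 [259.14107814 197.74571451]
0.005 [259.16760069 196.09757239]
0.01 [259.1942605  194.44090079]
0.014 [259.21568789 193.1093777 ]
0.02 [259.24799619 191.10170292]
```

Ray casting puts the visible tips at about 18 mm height with the TCP at 14, so the tips at this opening still clear the bar top. I'll open, go down another 8 mm, and watch the force.

{"op": "servo_tool", "data": {
  "deltas": [
    [[60,0,0,3,0],[60,0,0,3,0],[60,0,0,-4,0],[60,0,0,-8,0],[60,0,0,-8,0]]
  ]
}}

```text
time: 4.8
tool_pos: [0.5341, 0.063, 0.0053]
tool_rot: [-0.001, -0.088, 0.996, 0.0]
contact_force: [-0.2, 0.2, 0.7]
gripper_width: 0.699
```

{"op": "servo_tool", "data": {
  "deltas": [
    [[28,0,0,0,0],[28,0,0,0,0],[28,0,0,0,0],[28,0,0,0,0]]
  ]
}}

```text
time: 5.3
tool_pos: [0.5362, 0.0634, 0.0079]
tool_rot: [0.001, -0.088, 0.996, 0.0]
contact_force: [-0.8, 1.9, 6.1]
gripper_width: 0.33
```

```bash
python3 - <<'E'
from h import *
f=cv2.cvtColor(grab_frame('scene'),cv2.COLOR_RGB2BGR)
s=state();print(s['tool_pos'],s['gripper_width'],s['contact_force'],s['joint_pos'])
a=cv2.resize(f[150:210,220:320],(800,480),interpolation=2);a=cv2.convertScaleAbs(a,alpha=1.8);cv2.imwrite('pics/s4.png',a)
g=cv2.cvtColor(grab_frame('top'),cv2.COLOR_RGB2BGR);a=cv2.resize(g[150:240,160:280],(800,600),interpolation=2);a=cv2.convertScaleAbs(a,alpha=1.8);cv2.imwrite('pics/t4.png',a)
E
```

```text
[0.53616453 0.06338806 0.00791837] 0.33068901976210824 [-1.68059996  0.72063199  6.45612741] [-2.06024791e-02  9.23625001e-02  1.96416404e+00  8.73742513e-04
  1.08247266e+00 -1.76750456e+00]
```

View pics/s4.png

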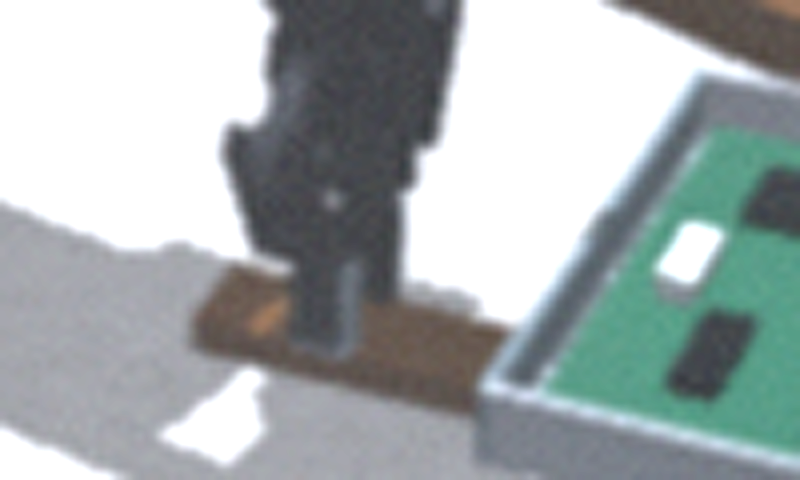

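View pics/t4.png

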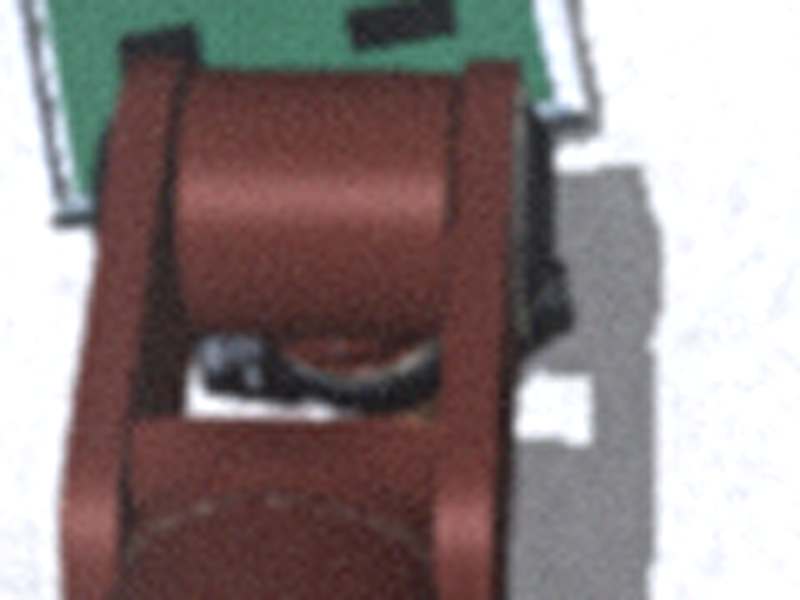

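{"op": "servo_tool", "data": {
  "deltas": [
    [[60,0,0,4,0],[60,0,0,4,0],[60,0,0,-5,0],[60,0,0,-9,0],[60,0,0,-9,0]]
  ]
}}

```text
time: 6.02
tool_pos: [0.5339, 0.063, -0.0039]
tool_rot: [-0.001, -0.088, 0.996, 0.0]
contact_force: [-0.4, -0.2, -0.3]
gripper_width: 0.702
```

{"op": "servo_tool", "data": {
  "deltas": [
    [[33,0,0,0,0],[33,0,0,0,0],[33,0,0,0,0],[33,0,0,0,0]]
  ]
}}

```text
time: 6.52
tool_pos: [0.5353, 0.0631, -0.0023]
tool_rot: [0.001, -0.088, 0.996, -0.0]
contact_force: [-0.8, 0.2, 3.7]
gripper_width: 0.4
```

{"op": "servo_tool", "data": {
  "deltas": [
    [[15,0,0,0,0],[15,0,0,0,0],[15,0,0,0,0]]
  ]
}}

```text
time: 6.9
tool_pos: [0.5353, 0.0631, -0.0023]
tool_rot: [0.001, -0.088, 0.996, -0.0]
contact_force: [0.8, 0.8, 5.9]
gripper_width: 0.402
```

```bash
python3 - <<'E'
from h import *
f=cv2.cvtColor(grab_frame('scene'),cv2.COLOR_RGB2BGR)
s=state();print(s['tool_pos'],s['gripper_width'],s['contact_force'])
a=cv2.resize(f[150:210,220:320],(800,480),interpolation=2);a=cv2.convertScaleAbs(a,alpha=1.8);cv2.imwrite('pics/s5.png',a)
E
```

```text
[ 0.53529738  0.06304429 -0.0023117 ] 0.39896481308590054 [0.20710133 0.54619439 5.48318385]
```

View pics/s5.png

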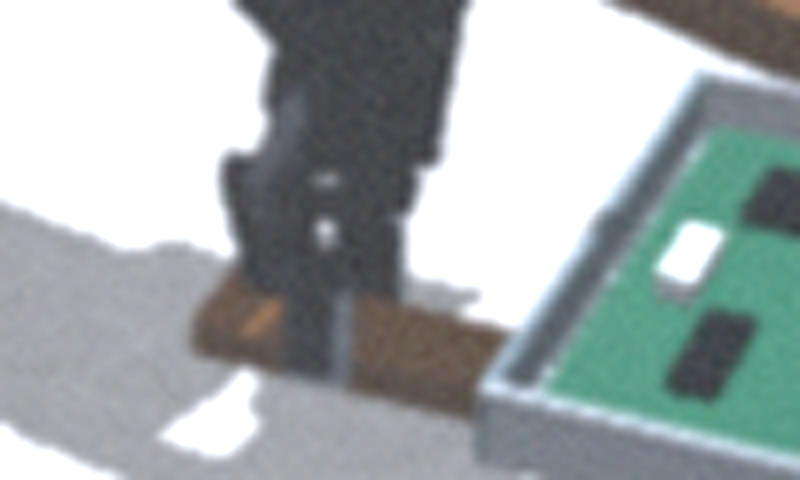

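Gripped (stops at 34 mm). Now I'll lift it gently until the end touches the chassis underside, to get the gap.

{"op": "servo_tool", "data": {
  "deltas": [
    [[15,0,0,8,0],[15,0,0,16,0],[15,0,0,21,0],[15,0,0,21,0]]
  ]
}}

```text
time: 7.45
tool_pos: [0.5351, 0.063, 0.0187]
tool_rot: [0.0, -0.088, 0.996, -0.0]
contact_force: [0.8, 1.1, -1.4]
gripper_width: 0.402
```

{"op": "servo_tool", "data": {
  "deltas": [
    [[15,0,0,1,0],[15,0,0,2,0],[15,0,0,2,0]]
  ]
}}

```text
time: 7.82
tool_pos: [0.5347, 0.063, 0.0201]
tool_rot: [-0.0, -0.088, 0.996, 0.0]
contact_force: [-0.4, 0.4, -1.5]
gripper_width: 0.403
```

```bash
python3 - <<'E'
from h import *
f=cv2.cvtColor(grab_frame('scene'),cv2.COLOR_RGB2BGR)
s=state();print(s['tool_pos'],s['gripper_width'],s['contact_force'],s['ft_torque'])
a=cv2.resize(f[150:210,220:320],(800,480),interpolation=2);a=cv2.convertScaleAbs(a,alpha=1.8);cv2.imwrite('pics/s6.png',a)
E
```

```text
[0.5347028  0.06302745 0.02007535] 0.40329841282757334 [ 0.50945758  0.19162321 -0.94309887] [-0.05609659 -0.02419633 -0.01104338]
```

View pics/s6.png

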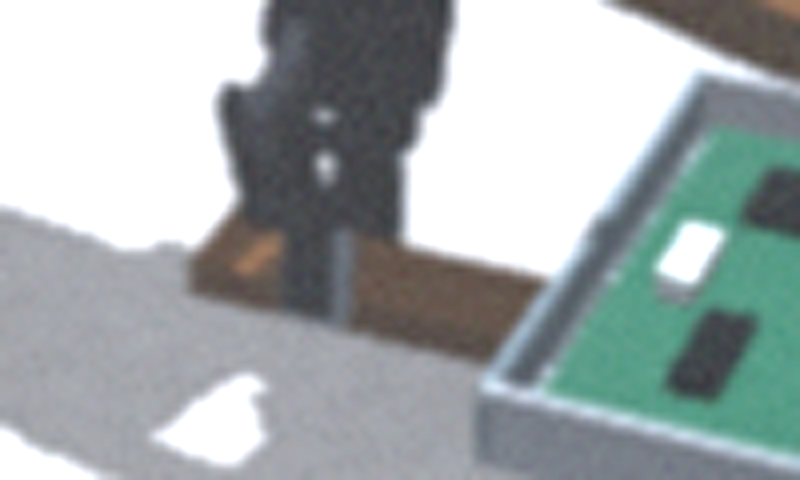

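{"op": "servo_tool", "data": {
  "deltas": [
    [[15,0,0,1,0],[15,0,0,1.5,0]]
  ]
}}

```text
time: 8.12
tool_pos: [0.5348, 0.063, 0.0217]
tool_rot: [-0.0, -0.088, 0.996, 0.0]
contact_force: [0.0, -0.2, -1.7]
gripper_width: 0.398
```

{"op": "servo_tool", "data": {
  "deltas": [
    [[15,0,0,1,0],[15,0,0,1,0]]
  ]
}}

```text
time: 8.38
tool_pos: [0.5347, 0.063, 0.0227]
tool_rot: [-0.0, -0.088, 0.996, -0.0]
contact_force: [-0.2, -0.6, -1.7]
gripper_width: 0.398
```

{"op": "servo_tool", "data": {
  "deltas": [
    [[15,0,0,1,0],[15,0,0,1,0]]
  ]
}}

```text
time: 8.62
tool_pos: [0.5346, 0.063, 0.0235]
tool_rot: [-0.0, -0.088, 0.996, 0.0]
contact_force: [0.5, 0.0, -2.8]
gripper_width: 0.4
```

{"op": "servo_tool", "data": {
  "deltas": [
    [[15,0,0,1,0],[15,0,0,1,0]]
  ]
}}

```text
time: 8.88
tool_pos: [0.5345, 0.063, 0.0244]
tool_rot: [-0.0, -0.088, 0.996, 0.0]
contact_force: [1.6, 1.1, -4.1]
gripper_width: 0.401
```

{"op": "servo_tool", "data": {
  "deltas": [
    [[15,0,0,1,0],[15,0,0,1,0]]
  ]
}}

```text
time: 9.12
tool_pos: [0.5345, 0.063, 0.0254]
tool_rot: [-0.0, -0.088, 0.996, 0.0]
contact_force: [2.0, 0.1, -5.5]
gripper_width: 0.404
```

Contact came at about 25.3 mm of lift, so the gap is about 39.3 mm, in agreement with vision (39.7). The 42 mm bar cannot go in, and the 28 mm bar is the one that fits. I'll lower slightly and draw the thin bar out.

{"op": "servo_tool", "data": {
  "deltas": [
    [[15,0,0,-12,0],[15,0,0,-12,0],[15,-44,-8,-12,0],[15,-98,-18,-12,0],[15,-98,-18,40,0]]
  ]
}}

```text
time: 9.75
tool_pos: [0.4215, 0.0457, 0.0537]
tool_rot: [-0.014, -0.088, 0.996, 0.002]
contact_force: [1.4, -0.4, -0.8]
gripper_width: 0.4
```

{"op": "servo_tool", "data": {
  "deltas": [
    [[15,0,-45,5,-0.5],[15,4,-105,5,-1.2],[15,8,-165,5,-1.7],[15,8,-220,5,-1.7],[15,8,-253,0,-1.7]]
  ]
}}

```text
time: 10.38
tool_pos: [0.4454, -0.2111, 0.0669]
tool_rot: [0.001, 0.002, 1.0, -0.001]
contact_force: [0.2, 1.6, -1.5]
gripper_width: 0.4
```

{"op": "servo_tool", "data": {
  "deltas": [
    [[15,0,0,-40,0],[15,0,0,-62,0],[15,0,0,-68,0],[15,0,0,-69,0],[15,0,0,-69,0]]
  ]
}}

```text
time: 11.0
tool_pos: [0.4455, -0.2084, -0.0023]
tool_rot: [0.001, 0.001, 1.0, -0.0]
contact_force: [-1.7, -0.0, 1.7]
gripper_width: 0.404
```

{"op": "servo_tool", "data": {
  "deltas": [
    [[60,0,0,0,0],[60,0,0,0,0],[60,0,0,25,0],[60,0,0,80,0],[60,0,40,90,0]]
  ]
}}

```text
time: 11.62
tool_pos: [0.448, -0.1706, 0.092]
tool_rot: [0.004, 0.003, 1.0, -0.002]
contact_force: [0.1, 0.5, -1.1]
gripper_width: 0.699
```

{"op": "servo_tool", "data": {
  "deltas": [
    [[60,3,60,0,-0.5],[60,6,120,0,-1],[60,10,180,0,-1.5],[60,13,240,0,-1.83],[60,16,300,0,-1.83]]
  ]
}}

```text
time: 12.25
tool_pos: [0.4609, 0.1341, 0.0872]
tool_rot: [0.001, 0.097, 0.995, 0.0]
contact_force: [0.8, 0.4, -0.3]
gripper_width: 0.703
```

{"op": "servo_tool", "data": {
  "deltas": [
    [[60,3,60,0,0],[60,6,120,0,0],[60,8,180,0,0],[60,8,200,-20,0],[60,8,200,-40,0]]
  ]
}}

```text
time: 12.88
tool_pos: [0.4688, 0.3335, 0.0463]
tool_rot: [0.0, 0.095, 0.995, 0.0]
contact_force: [0.0, 0.6, 0.6]
gripper_width: 0.699
```

```bash
python3 - <<'E'
from h import *
f=cv2.cvtColor(grab_frame('scene'),cv2.COLOR_RGB2BGR);g=cv2.cvtColor(grab_frame('top'),cv2.COLOR_RGB2BGR)
s=state();print(s['time'],s['tool_pos'],s['tool_rot'],s['gripper_width'],s['contact_force'])
cv2.imwrite('pics/s7.png',cv2.convertScaleAbs(f,alpha=1.5));cv2.imwrite('pics/t7.png',cv2.convertScaleAbs(g,alpha=1.5))
E
```

```text
12.975 [0.4664589  0.33033994 0.04321963] [-0.00258256  0.0967412   0.99530437 -0.00191729] 0.7018309683806472 [-0.50871228 -0.69062525 -1.04016121]
```

View pics/s7.png

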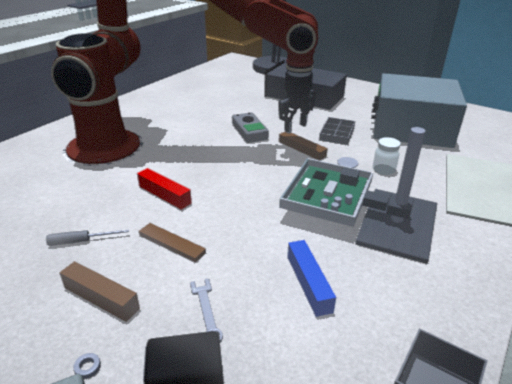

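View pics/t7.png

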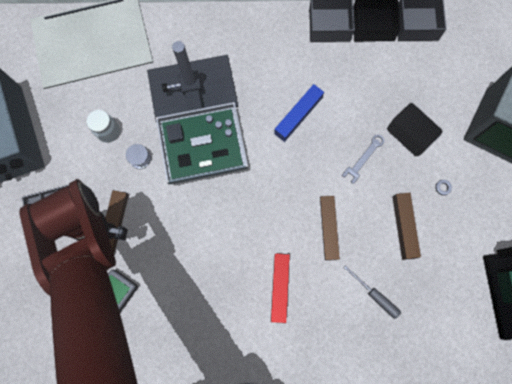

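The thin bar lies at top (330,228), clear, and the gripper is over the mid bar. I'll descend and grip.

{"op": "servo_tool", "data": {
  "deltas": [
    [[60,3,2,-15,0],[60,3,2,-30,0],[60,3,2,-39,0],[60,3,2,-39,0]]
  ]
}}

```text
time: 13.48
tool_pos: [0.4711, 0.3333, 0.0065]
tool_rot: [-0.001, 0.097, 0.995, -0.001]
contact_force: [-0.0, 0.2, -0.9]
gripper_width: 0.698
```

{"op": "servo_tool", "data": {
  "deltas": [
    [[15,0,0,0,0],[15,0,0,0,0],[15,0,0,0,0],[15,0,0,0,0]]
  ]
}}

```text
time: 13.98
tool_pos: [0.4725, 0.3345, 0.0088]
tool_rot: [0.001, 0.097, 0.995, 0.001]
contact_force: [-1.0, 1.1, 5.0]
gripper_width: 0.402
```

```bash
python3 - <<'E'
from h import *
im=cv2.imread('pics/t7.png');h=cv2.cvtColor(im,cv2.COLOR_BGR2HSV)
m=cv2.inRange(h,(60,60,30),(90,255,255));m[:,:155]=0;m[:,255:]=0;m[190:]=0;m[:95]=0
m=cv2.morphologyEx(m,cv2.MORPH_CLOSE,np.ones((15,15)))
c=max(cv2.findContours(m,0,1)[0],key=cv2.contourArea);r=cv2.minAreaRect(c);print(r)
W=np.array([onz('top',p[0],.045)[:2] for p in c],np.float32)
print('board',cv2.minAreaRect(W))
# bar brown thin
b=cv2.inRange(h,(5,60,30),(20,255,190));b2=b.copy();b2[:]=0;b2[185:270,315:345]=b[185:270,315:345]
c=max(cv2.findContours(b2,0,1)[0],key=cv2.contourArea);print('thin now',cv2.minAreaRect(np.array([onz('top',p[0],.014)[:2] for p in c],np.float32)))
t0=cv2.convertScaleAbs(cv2.imread('pics/top0.png'),alpha=1.5);h=cv2.cvtColor(t0,cv2.COLOR_BGR2HSV);b=cv2.inRange(h,(5,60,30),(20,255,190));b2=b*0;b2[175:230,200:235]=b[175:230,200:235]
c=max(cv2.findContours(b2,0,1)[0],key=cv2.contourArea);print('thin start',cv2.minAreaRect(np.array([onz('top',p[0],.014)[:2] for p in c],np.float32)))
# outer rim front bottom edge: gradient rows along columns
g=cv2.GaussianBlur(cv2.cvtColor(t0,cv2.COLOR_BGR2GRAY),(3,3),0).astype(float)
pts=[]
for x in list(range(172,204,2))+list(range(228,243,2)):
    y0=int(round(182-(x-170)*(57/318)));col=g[y0-6:y0+8,x]
    # darkest->bright transition: last max positive gradient
    d=np.diff(col);i=int(np.argmax(d[4:]))+4;pts.append((x,y0-6+i+.5))
P=np.array([onz('top',p,.0395)[:2] for p in pts]);v=cv2.fitLine(P.astype(np.float32),cv2.DIST_HUBER,0,.01,.01).ravel()
print('bottom edge dir',np.degrees(np.arctan2(v[1],v[0])),v[2:], 'x at y=.087',v[2]+(0.087-v[3])*v[0]/v[1]); print(np.array(pts).tolist())
E
```

```text
((201.4387969970703, 143.6315460205078), (56.92076873779297, 72.1750259399414), 78.92979431152344)
board ((0.692280650138855, 0.1074606403708458), (0.1498526781797409, 0.17900599539279938), 10.799402236938477)
thin now ((0.48126420378685, -0.2081976979970932), (0.15626078844070435, 0.03258812054991722), 2.325636386871338)
thin start ((0.5536007285118103, 0.06814008951187134), (0.12556500732898712, 0.03253147751092911), 11.642104148864746)
bottom edge dir -79.20627 [0.5986142  0.11807712] x at y=.087 0.604539
[[172.0, 183.5], [174.0, 184.5], [176.0, 184.5], [178.0, 184.5], [180.0, 183.5], [182.0, 183.5], [184.0, 182.5], [186.0, 182.5], [188.0, 181.5], [190.0, 181.5], [192.0, 181.5], [194.0, 180.5], [196.0, 180.5], [198.0, 179.5], [200.0, 179.5], [202.0, 178.5], [228.0, 173.5], [230.0, 173.5], [232.0, 172.5], [234.0, 172.5], [236.0, 172.5], [238.0, 172.5], [240.0, 172.5], [242.0, 171.5]]
```

{"op": "servo_tool", "data": {
  "deltas": [
    [[15,0,0,20,0],[15,-20,-5,30,0],[15,-35,-55,30,0.8],[15,-35,-110,30,1.8],[15,-35,-165,30,2.8]]
  ]
}}

```text
time: 14.6
tool_pos: [0.4359, 0.1676, 0.038]
tool_rot: [-0.0, -0.052, 0.999, -0.0]
contact_force: [0.5, -0.6, -2.2]
gripper_width: 0.403
```

{"op": "servo_tool", "data": {
  "deltas": [
    [[15,4,-50,0,0.5],[15,10,-95,0,0.87],[15,13,-110,-10,0.87],[15,13,-110,-24,0.87],[15,13,-110,-24,0.87]]
  ]
}}

```text
time: 15.22
tool_pos: [0.4476, 0.06, 0.0115]
tool_rot: [-0.002, -0.095, 0.995, 0.001]
contact_force: [-0.3, -0.1, -2.6]
gripper_width: 0.4
```

```bash
python3 - <<'E'
from h import *
f=cv2.cvtColor(grab_frame('scene'),cv2.COLOR_RGB2BGR);g=cv2.cvtColor(grab_frame('top'),cv2.COLOR_RGB2BGR)
s=state();print(s['time'],s['tool_pos'],s['tool_rot'],s['gripper_width'],s['contact_force'])
cv2.imwrite('pics/s8.png',cv2.convertScaleAbs(cv2.resize(f[120:240,200:380],(780,520),interpolation=2),alpha=1.6));cv2.imwrite('pics/t8.png',cv2.convertScaleAbs(cv2.resize(g[90:250,120:280],(600,600),interpolation=2),alpha=1.5))
E
```

```text
15.325 [0.44902284 0.06012679 0.012995  ] [-8.82440228e-04 -9.59107653e-02  9.95389514e-01  2.47034781e-04] 0.39947140279836657 [ 0.06343745 -0.37338431 -1.66470044]
```

View pics/s8.png

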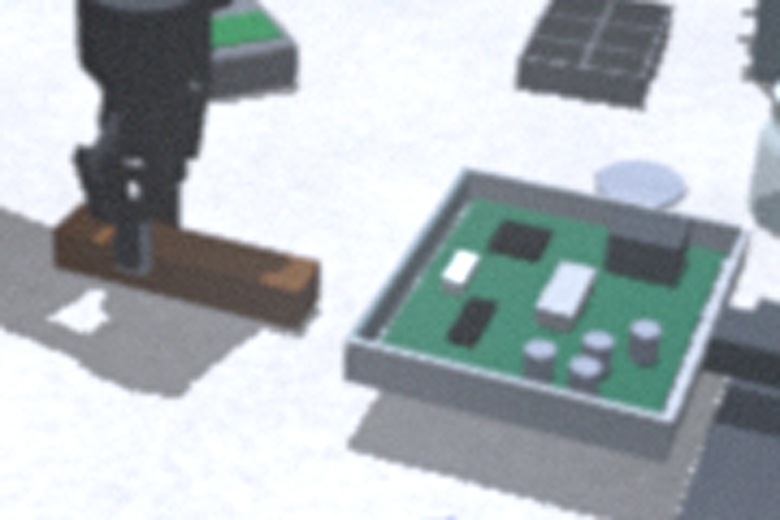

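View pics/t8.png

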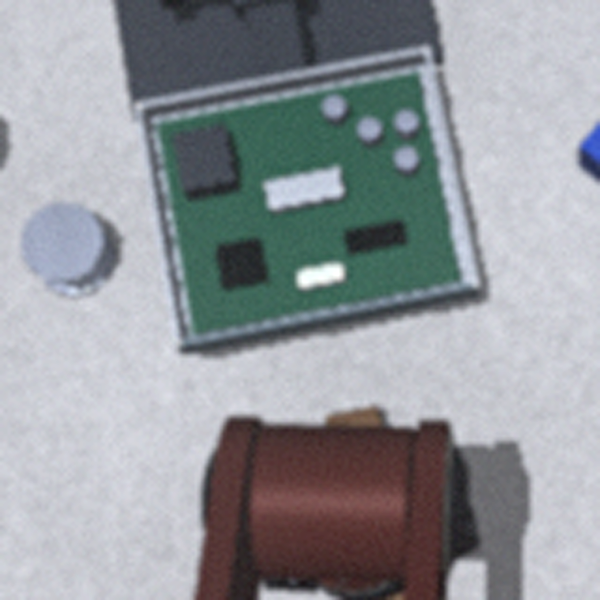

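```bash
python3 - <<'E'
from h import *
t=lambda u,v:((u+.5)/3.75-.5+120,(v+.5)/3.75-.5+90)
a=np.radians(10.9);u=np.array([np.cos(a),np.sin(a)]);n=np.array([-u[1],u[0]])
for nm,q,z in[('endL',(330,414),.032),('endR',(384,405),.032),('rimFLbot',(182,351),.0395),('rimFRbot',(486,298),.0395),('rimFLtop',(184,343),.0655),('rimFRtop',(482,289),.0655)]:
    p=onz('top',t(*q),z)[:2];print(nm,p.round(4),'s',(p@u).round(4),'l',(p@n).round(4))
s=lambda p,q:((p+.5)*180/780-.5+200,(q+.5)*120/520-.5+120)
for nm,q,z in[('endLs',(320,262),.032),('FRbot',(347,378),.0395),('FRtop',(347,341),.0655),('FLtop',(465,170),.0655)]:
    p=onz('scene',s(*q),z)[:2];print(nm,p.round(4),'s',(p@u).round(4),'l',(p@n).round(4))
p=state()['tool_pos'][:2];print('tcp',p@u,p@n)
E
```

```text
endL [0.5494 0.0921] s 0.5569 l -0.0135
endR [0.5551 0.0565] s 0.5558 l -0.0494
rimFLbot [0.5915 0.1894] s 0.6166 l 0.0741
rimFRbot [ 0.6252 -0.0113] s 0.6118 l -0.1294
rimFLtop [0.5906 0.1832] s 0.6146 l 0.0682
rimFRtop [ 0.6244 -0.0094] s 0.6114 l -0.1273
endLs [0.5481 0.0919] s 0.5556 l -0.0134
FRbot [ 0.6268 -0.0049] s 0.6145 l -0.1234
FRtop [ 0.6277 -0.0084] s 0.6148 l -0.127
FLtop [0.5909 0.1824] s 0.6147 l 0.0674
tcp 0.4522915963498202 -0.02586614645077468
```

The bar's leading end is at s≈556 mm, the edge at s≈614 mm, and lateral offset is about 2 mm. I need to advance about 102 mm along 10.9°.

{"op": "servo_tool", "data": {
  "deltas": [
    [[15,20,5,-2,0],[15,45,10,-2,0],[15,70,15,-2,0],[15,90,19,-2,0],[15,100,21,-2,0]]
  ]
}}

```text
time: 15.95
tool_pos: [0.5509, 0.0812, 0.0121]
tool_rot: [0.0, -0.096, 0.995, 0.0]
contact_force: [1.0, -0.5, -2.7]
gripper_width: 0.404
```

{"op": "servo_tool", "data": {
  "deltas": [
    [[15,0,0,-2,0],[15,0,0,-3,0],[15,0,0,-3,0]]
  ]
}}

```text
time: 16.32
tool_pos: [0.5493, 0.0803, 0.0088]
tool_rot: [-0.0, -0.095, 0.995, 0.0]
contact_force: [0.0, 0.5, -0.5]
gripper_width: 0.399
```

{"op": "servo_tool", "data": {
  "deltas": [
    [[15,0,0,-1,0],[15,0,0,-1,0]]
  ]
}}

```text
time: 16.58
tool_pos: [0.5492, 0.0802, 0.0087]
tool_rot: [-0.001, -0.095, 0.995, 0.0]
contact_force: [-5.9, 1.4, 7.5]
gripper_width: 0.404
```

{"op": "servo_tool", "data": {
  "deltas": [
    [[60,0,0,0,0],[60,0,0,0,0],[60,0,0,0,0],[60,0,0,30,0],[60,0,0,70,0]]
  ]
}}

```text
time: 17.2
tool_pos: [0.5485, 0.0799, 0.0769]
tool_rot: [-0.002, -0.095, 0.995, 0.0]
contact_force: [1.3, 0.1, 0.0]
gripper_width: 0.7
```

{"op": "servo_tool", "data": {
  "deltas": [
    [[60,-30,20,50,0],[60,-60,60,80,0],[60,-100,100,90,0],[60,-140,145,90,0],[60,-170,195,90,0]]
  ]
}}

```text
time: 17.82
tool_pos: [0.3785, 0.276, 0.1681]
tool_rot: [0.001, -0.095, 0.996, 0.0]
contact_force: [0.7, 0.1, -0.8]
gripper_width: 0.703
```

{"op": "servo_tool", "data": {
  "deltas": [
    [[60,-20,50,0,0],[60,-40,100,0,0],[60,-60,150,0,0],[60,-60,150,0,0]]
  ]
}}

```text
time: 18.32
tool_pos: [0.3182, 0.4274, 0.1676]
tool_rot: [-0.0, -0.097, 0.995, 0.0]
contact_force: [0.3, -0.6, 1.2]
gripper_width: 0.705
```

```bash
python3 - <<'E'
from h import *
f=cv2.cvtColor(grab_frame('scene'),cv2.COLOR_RGB2BGR);g=cv2.cvtColor(grab_frame('top'),cv2.COLOR_RGB2BGR)
s=state();print(s['time'],s['tool_pos'],s['contact_force'])
cv2.imwrite('pics/s9.png',cv2.convertScaleAbs(cv2.resize(f[120:240,200:380],(780,520),interpolation=2),alpha=1.6));cv2.imwrite('pics/t9.png',cv2.convertScaleAbs(cv2.resize(g[90:250,120:280],(600,600),interpolation=2),alpha=1.5))
t=cv2.convertScaleAbs(g,alpha=1.5);h=cv2.cvtColor(t,cv2.COLOR_BGR2HSV);b=cv2.inRange(h,(5,60,30),(20,255,190));b2=b*0;b2[175:240,195:240]=b[175:240,195:240]
c=max(cv2.findContours(b2,0,1)[0],key=cv2.contourArea);print(cv2.minAreaRect(np.array([onz('top',p[0],.028)[:2] for p in c],np.float32)))
E
```

```text
18.425 [0.31953809 0.42500449 0.16735689] [ 0.04573774  0.21459942 -0.80931563]
((0.552993893623352, 0.0778016597032547), (0.11546485126018524, 0.03392131254076958), 11.417929649353027)
```

View pics/s9.png

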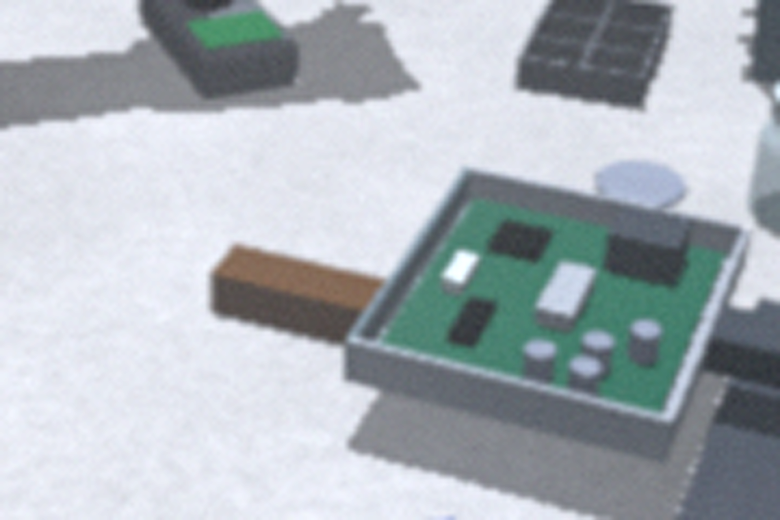

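View pics/t9.png

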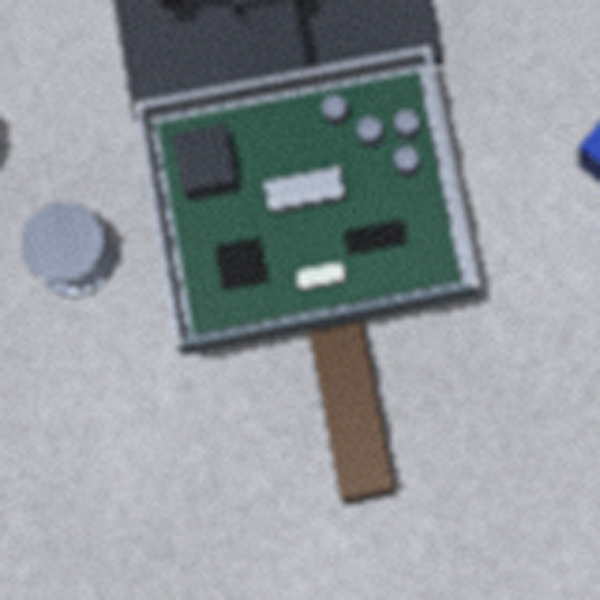

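```bash
python3 - <<'E'
from h import *
t=lambda u,v:((u+.5)/3.75-.5+120,(v+.5)/3.75-.5+90)
s=lambda p,q:((p+.5)*180/780-.5+200,(q+.5)*120/520-.5+120)
a=np.radians(10.9);u=np.array([np.cos(a),np.sin(a)]);n=np.array([-u[1],u[0]])
for nm,c,q in(('top',t,(344,502)),('top',t,(398,491)),('scene',s,(211,283)),('scene',s,(237,244))):
    p=onz(nm,c(*q),.028)[:2];print(nm,'under',(160-(0.6137-p@u)*1e3).round(1),'lat',((p@n)*1e3+29.5).round(1))
job_done();print(state()['time'])
E
```

```text
top under 44.5 lat 17.7
top under 44.6 lat -18.2
scene under 51.0 lat -24.8
scene under 47.5 lat 20.0
the job is handed in; nothing more can be done
the job is handed in; nothing more can be done
```

The 28 mm (middle) bar is now under the chassis, about 45 mm in, square to the edge and near its middle. I handed the job in at about 18.5 s.

- **Thin bar:** I gripped it on the fourth try. The first three closings passed over it, because the fingertips sat higher than I expected from the reported height. Before drawing it out I lifted it gently against the chassis underside, which put the gap at about 39.3 mm. I then laid it near (0.48, -0.21), clear of the chassis.
- **Choosing the bar:** The cameras gave the gap as about 39.7 mm, agreeing with the touch check. I therefore ruled out the 42 mm bar without trying it under the edge, and left it where it was, well clear.
- **Last checks:**
  - **Depth:** The top camera gave 44.5 mm under the chassis. Rougher corner readings in the scene camera gave 47 to 51 mm, so the two disagree by a few millimetres.
  - **Position:** By the top view the bar is centred on the edge's middle within about 1 mm (scene view about 2 mm) and square within about 1°.
  - **Arm:** The gripper was retracted and touching nothing.

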